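# Tap three lighthouse glasses home in order

### The arm

A 6-joint arm with a two-finger parallel gripper is mounted at the origin on the work surface. World frame = base frame: x ahead of the robot, y to its left, z up, the work surface at z = 0. Lengths are in mm, angles in rad, forces in N, time in s.
With the tool pointing down it reaches from about 400 to 925 mm from the base axis. Payload 12.5 kg.
Tool frame: the origin (TCP) lies at the centre of the arm's flange, where the gripper is bolted on; the fingertips stand 190 mm ahead of it and the grasp point (between the pads) lies 171 mm ahead of it; z points along the fingers, y is the line along which they close (so a half turn about z gives the same grasp; the last joint's range is limited). The gripper opens to 95 mm and grips with 3 to 60 N. Pads are 20 mm wide; open, the fingers measure 119 mm over their backs; the gripper's body (75 mm by 180 mm) begins 59 mm behind the grasp point.
Start: joints at [-1.309, 0.491, 1.559, -0, 1.092, -0.106], TCP at [224.746, -583.193, 404.761] pointing down, gripper open.
Joint ranges: [-3.1, 3.1], [-0.84, 2.19], [0.05, 2.79], [-1.13, 4.28], [0.06, 2.93], [-2.69, 2.69]. Speed limits (rad/s): [2.22, 2.22, 2.79, 3.14, 3.14, 3.14].

### API

Orientations are given as [roll, pitch, yaw] about the fixed x, y, z axes, in that order (R = Rz(yaw) Ry(pitch) Rx(roll)).
In Python, from cell import env, read_camera, search_frame, cut_out gives the robot as it stands. The module is installed in compiled form; this text tells all that it offers.
- The arm moves only by the tool move_arm, never from a script. Its argument "commands" is a list of rows, each a list of 3 entries, a list of its own where there are three numbers: the shift along the world's x, y, z normalised to -1 to 1, where 1 is 0.03 m, then the turn about the world's z normalised to -1 to 1, where 1 is 0.08 rad, then the opening, from -1 (shut) to 1 (fully open), so that 0 is half open. A call has 1 to 20 rows; each row shifts and turns the commanded pose from where the row before left it; what a row does not reach is not made up. A row lasts 1/12 s, in which the tool goes at most 41.7 mm and 7.16 degrees, less where a joint would pass 70% of its speed; a pose out of reach is approached as far as the arm can. A call with a number of a shift or a turn outside -1 to 1 is refused whole. A call with a gripper value outside its range is refused whole. The fingers move at their own pace and stop on an object; the grip force is fixed at half the most. Time passes only in rows, so rows that do not move let the fingers close. It gives the time, the measured TCP pose, the force, the opening and the grip force at its end, in the units of the state.
- env.state(): the state, without advancing time (a new reading comes with each control period).
- read_camera(name): name is "scene" or "top" or "wrist"; returns a dict with "image" (420x560x3 uint8, red, green, blue), "fx", "fy", "cx", "cy" (pixels), "rvec" (rotation vector, rad) and "tvec" (3), from world to camera coordinates, as OpenCV has them. Camera axes: x right, y down, z forward; pixel columns grow to the right and rows downward; lengths in mm; the calibration is good to about 2 mm. The wrist camera is an equidistant fisheye: a pixel r from the principal point sees the ray r / f radians off the axis. A picture is of the moment at which its call begins. There is no depth.
- env.job_done(): hands the job in; it is judged then, once.
Trained networks look in a picture, given as the dict that the camera call returned (one of the last four; its "shot" number tells which), for a name from the list of things; names that differ only in an ending like _2 or _b are one class to them, and where a whole thing is asked for, a point or a joint stands for the part that bears it (a point fixed in the world has none). Each returns a list of dicts, best first, with "confidence" (0 to 1); they miss things now and then, are a little off and sometimes report something else, mostly with a low value. They report only what shows in the picture. A call takes as long as a camera call.
- search_frame(thing, picture): "at" ([column, row] in pixels, amid what is visible of it).
- cut_out(thing, picture): "region" (420x560 bool, what is visible of it) and "at" ([column, row] in pixels, amid what is visible of it).
The state is a dict: "t": time; "joints": joint angles; "qvel": joint speeds; "tau": joint torques, N m; "eef_pos": TCP position; "tcp_rot": TCP orientation; "ft_force": force on the tool from outside, world axes, zero at the start; "moment": the same for the moment, N m; "opening": opening from 0.0 (shut) to 1.0 (fully open); "grip_force": force on a finger pad.
Only numpy, scipy, OpenCV 4.12 (cv2) and the standard library are available. Lean on these libraries where they do the work, as an engineer would, in place of code of your own. Each camera call takes 0.05 s, during which the arm holds its last target. There are 200 camera calls.

### The job

Three pieces of lighthouse glass stand proud in their brass cradles: seat them by tapping each down lightly with the fingertips until it is fully home, first the round bull's-eye, then the long bar, and last the square block. Do not lift, tip or push the cradles about, and leave the loose things lying on the counter where they are.

Things in the scene. Friction and masses are not known exactly. Their poses are not given: they have to be found in the camera images.
- bullseye_top (a point): Centre of the top of the round bull's-eye lens: a greenish glass disc 62 mm across, slightly domed (flat over the middle 30 mm at about this height), standing in a round brass collar (78 mm outside, rim 37 mm above the counter). It slides only straight down and stays where it is left: 9 to 12 mm above home at the start; home, its top is 43 mm above the counter.
- bar_top (a point): Centre of the flat top of the long bar prism: greenish glass, 110 x 36 mm from above, long along this point's x axis, in a rectangular brass collar (126 x 52 mm, rim 37 mm above the counter). It slides only straight down and stays where it is left: 9 to 12 mm above home at the start; home, its top is 43 mm above the counter.
- block_top (a point): Centre of the flat top of the square glass block: greenish glass, 46 x 46 mm from above, in a square brass collar (62 x 62 mm, rim 37 mm above the counter). It slides only straight down and stays where it is left: 9 to 12 mm above home at the start; home, its top is 43 mm above the counter.
- bullseye (a joint): How far the round bull's-eye has been pressed down into its cradle, m: 0 = highest, 0.012 = fully home. Friction of about 2.5 N holds it. Home, it stops on a cork bed which gives about 1 mm per 2 N more (at most 6 mm) and springs back (this value does not count the give).
- bar (a joint): How far the long bar has been pressed down into its cradle, m: 0 = highest, 0.012 = fully home. Friction of about 2.5 N holds it. Home, it stops on a cork bed which gives about 1 mm per 2 N more (at most 6 mm) and springs back (this value does not count the give).
- block (a joint): How far the square block has been pressed down into its cradle, m: 0 = highest, 0.012 = fully home. Friction of about 2.5 N holds it. Home, it stops on a cork bed which gives about 1 mm per 2 N more (at most 6 mm) and springs back (this value does not count the give).
- bullseye_foot (a point): Centre of the underside of the round bull's-eye's loose cradle (steel foot plate round, 96 mm across, 8 mm thick, brass collar on top; about 0.9 kg), on the counter.
- bar_foot (a point): Centre of the underside of the long bar's loose cradle (steel foot plate 150 x 70 mm, 8 mm thick, brass collar on top; about 0.9 kg), on the counter.
- block_foot (a point): Centre of the underside of the square block's loose cradle (steel foot plate 84 x 84 mm, 8 mm thick, brass collar on top; about 0.9 kg), on the counter.
- offcut: Loose triangular greenish glass prism offcut, 60 mm long (x axis), about 31 mm wide, 27 mm tall; origin at the centre of its underside.
- pillbox: Loose round tin pill box, 54 mm across, 22 mm tall; origin at the centre of its underside.
- burnisher: Loose round black ebony burnisher with brass ferrules, lying along its x axis, about 134 mm long, 18 mm thick; origin at the centre of its underside.
- caliper: Loose brass caliper lying flat, beam 140 mm along x, jaws reaching 52 mm to its -y side, 14 mm tall at most; origin at the middle of the beam, on the counter.
- chute: Fixed wooden chute 90 mm wide sloping down to -x into a lined catch tray 160 x 150 x 30 mm; overall x -120 to +270 mm and y +-75 mm from its origin, up to 150 mm tall. Not part of the work.

How it is judged (in metres and radians):
On the way, in this order (a step that is already met when the one before it is completed fails the run):
1. the round bull's-eye is tapped home (value of joint bullseye above 0.0095 m), for 0.1 s.
2. the long bar is tapped home (value of joint bar above 0.0095 m), for 0.1 s.
3. the square block is tapped home (value of joint block above 0.0095 m), for 0.1 s.
At the end, for the whole second after the job is handed in: All three glasses are within 2.5 mm of fully home in their cradles, and the cradles and the four loose things are within 15 mm of where they started (value of joint each of bullseye, bar, block above 0.0095 m and distance of each of bullseye_foot, bar_foot, block_foot, offcut, pillbox, burnisher, caliper from where it was at the start of the episode below 0.015 m); the robot touches nothing.
It fails at once if a glass was pressed down before the one ahead of it was home ((value of joint bar above 0.005 m and value of joint bullseye below 0.0095 m) or (value of joint block above 0.005 m and value of joint bar below 0.0095 m)).
It fails at once if a glass was struck or pressed hard (over 20 N) (contact force between any of the fingers, the arm and bullseye above 20 N or contact force between any of the fingers, the arm and bar above 20 N or contact force between any of the fingers, the arm and block above 20 N).
It fails at once if a cradle was shifted more than 15 mm (distance of any of bullseye_foot, bar_foot, block_foot from where it was at the start of the episode above 0.015 m).
It fails at once if a cradle was lifted (over 6 mm) or tipped (over 7 degrees) (height (world z) of any of bullseye_foot, bar_foot, block_foot above 0.006 m or angle between any of bullseye_foot, bar_foot, block_foot's own z axis and vertical above 0.12 rad).
It fails at once if a loose thing was moved more than 15 mm (distance of any of offcut, pillbox, burnisher, caliper from where it was at the start of the episode above 0.015 m).
It also fails if it takes over 48 s, if anything falls off the work surface, if the arm or the gripper's body presses on something with over 40 N, if the wrist force passes 120 N, or if a joint passes its speed limit or range.

## Working session

There is one attempt and no reset: what is moved stays moved. The work goes in short steps, Python scripts to look and compute and a tool call to move; the robot and the scene stay as the last step left them, time stands still between calls to the robot, and variables do not carry over. Pictures are saved under pics/ and viewed, at most 10 in all, crops included, and the job is handed in when it is done.

Besides the shell and the picture viewer there is one more tool, called by a JSON object that holds its "api" and its "payload". move_arm: Moves the arm, as the interface text tells. Its arguments: {"type":"object","properties":{"commands":{"type":"array","items":{"type":"array"}}},"required":["commands"]}

```bash
mkdir -p pics; cat > h.py <<'E'
import numpy as np, cv2
from cell import env, read_camera, search_frame, cut_out
def px2w(p,px,z):
    R=cv2.Rodrigues(np.array(p["rvec"],float))[0]; t=np.array(p["tvec"],float).ravel()
    d=R.T@np.array([(px[0]-p["cx"])/p["fx"],(px[1]-p["cy"])/p["fy"],1.0]); c=-R.T@t
    return c+d*(z-c[2])/d[2]
def save(p,n): cv2.imwrite("pics/"+n,np.ascontiguousarray(p["image"][:,:,::-1]))
E
python3 - <<'E'
from h import *
print(env.state())
for c in("top","scene"):
    p=read_camera(c); save(p,c+"1.png")
    for n in("bullseye_top","bar_top","block_top","offcut","pillbox","burnisher","caliper","chute"):
        for r in cut_out(n,p)[:2]:
            print(c,n,round(r["confidence"],2),np.round(r["at"]),int(r["region"].sum()),np.round(px2w(p,r["at"],53 if "_top" in n else 8)))
E
```

```text
{'t': 0.0, 'joints': array([-1.30862887e+00,  4.91549265e-01,  1.55946197e+00,  3.46450717e-06,
        1.09172216e+00, -1.05558766e-01]), 'qvel': array([ 0.00018778, -0.00098635, -0.00065585,  0.00214462, -0.00083928,
       -0.00063057]), 'tau': array([ 1.43725885e-05, -6.12644434e+01, -2.58184969e+01,  6.92049810e-02,
        4.82442684e-02, -1.64815433e-04]), 'eef_pos': array([ 224.71898618, -583.15985994,  404.16371808]), 'tcp_rot': array([-3.14045858e+00, -1.23247632e-04,  3.67724557e-01]), 'ft_force': array([ 0.39373865, -0.85458077,  0.80370145]), 'moment': array([ 0.02338215,  0.01905922, -0.02904725]), 'grip_force': 0.0, 'opening': 0.9995067030240596}
top bullseye_top 0.53 [272. 252.] 479 [466. -84.  53.]
top bar_top 0.64 [244. 183.] 633 [637. -18.  53.]
top bar_top 0.31 [349. 228.] 352 [ 522. -273.   53.]
top block_top 0.57 [349. 227.] 347 [ 523. -274.   53.]
top offcut 0.53 [209. 268.] 313 [429.  78.   8.]
top pillbox 0.68 [173. 177.] 366 [665. 171.   8.]
top burnisher 0.83 [296. 158.] 295 [ 706. -148.    8.]
top caliper 0.84 [273. 250.] 449 [471. -86.   8.]
top chute 0.58 [447. 202.] 8980 [ 585. -526.    8.]
scene bullseye_top 0.48 [380. 147.] 283 [502. 226.  53.]
scene bullseye_top 0.36 [325. 162.] 138 [472.  36.  53.]
scene bar_top 0.73 [338. 208.] 489 [647. -28.  53.]
scene block_top 0.72 [242. 212.] 271 [ 526. -271.   53.]
scene block_top 0.17 [168. 266.] 5724 [ 597. -507.   53.]
scene offcut 0.62 [327. 160.] 148 [432.  72.   8.]
scene pillbox 0.81 [399. 198.] 263 [674. 177.   8.]
scene burnisher 0.6 [310. 247.] 231 [ 698. -146.    8.]
scene caliper 0.7 [290. 188.] 289 [481. -93.   8.]
scene chute 0.98 [169. 268.] 5521 [ 572. -509.    8.]
scene chute 0.65 [382. 156.] 614 [504. 240.   8.]
```

View pics/top1.png

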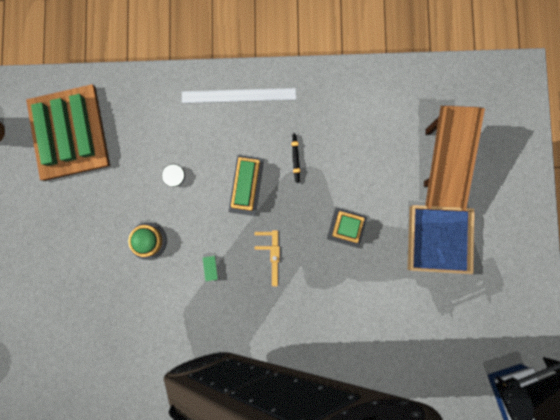

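View pics/scene1.png

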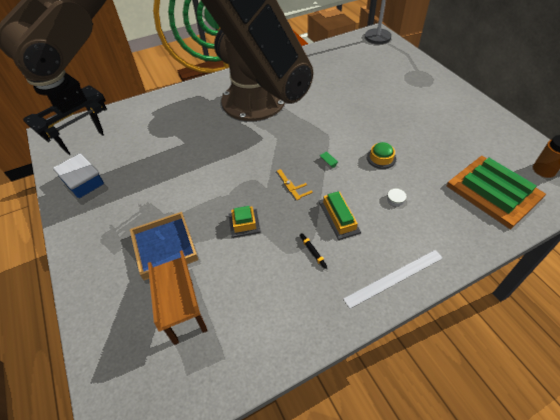

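The top view shows the bull's-eye at (145,240), the bar at (245,183) and the block at (349,227). In that view the network mistook the caliper for the bull's-eye. I'll refine the positions using the glass colour in both cameras.

```bash
python3 - <<'E'
from h import *
for c,pts in(("top",[(145,240),(245,183),(349,227)]),("scene",[(383,150),(340,208),(244,214)])):
    p=read_camera(c); hsv=cv2.cvtColor(p["image"],cv2.COLOR_RGB2HSV)
    m=cv2.inRange(hsv,(45,90,40),(85,255,255)); n,l,s,ce=cv2.connectedComponentsWithStats(m)
    for q in pts:
        i=min(range(1,n),key=lambda k:np.hypot(*(ce[k]-q))+(1e3 if s[k,4]<30 else 0))
        cnt=cv2.findContours((l==i).astype(np.uint8),0,1)[0][0]
        print(c,np.round(ce[i],1),s[i],np.round(px2w(p,ce[i],53),1),np.round(px2w(p,ce[i],47),1))
        if c=="top":
            w=np.array([px2w(p,k[0],53)[:2] for k in cnt],np.float32);print(cv2.minAreaRect(w))
E
```

```text
top [143.  240.4] [131 229  25  24 474] [500.3 231.5  53. ] [500.5 233.6  47. ]
((500.2405700683594, 231.57949829101562), (59.95378875732422, 56.400657653808594), 89.04298400878906)
top [244.3 182.8] [235 161  20  44 609] [637.7 -19.4  53. ] [638.6 -18.8  47. ]
((637.7731323242188, -19.519298553466797), (34.772735595703125, 107.76490783691406), 80.7628173828125)
top [348.6 226.5] [338 216  22  22 353] [ 525.1 -271.8   53. ] [ 525.4 -272.5   47. ]
((525.2675170898438, -271.8099365234375), (45.8885383605957, 44.7382926940918), 72.90648651123047)
scene [382.9 149.4] [374 142  19  15 226] [514.9 227.2  53. ] [510.2 231.9  47. ]
scene [339.8 208.2] [328 192  25  33 438] [650.7 -23.5  53. ] [646.9 -20.5  47. ]
scene [242.3 214.4] [234 206  18  18 251] [ 536.7 -273.3   53. ] [ 532.1 -272.1   47. ]
```

{"api": "move_arm", "payload": {"commands": [[[0.6,1,-0.1],0,-1],[[0.6,1,-0.1],0,-1],[[0.6,1,-0.1],0,-1],[[0.6,1,-0.1],0,-1],[[0.6,1,-0.1],0,-1],[[0.6,1,-0.1],0,-1],[[0.6,1,-0.1],0,-1],[[0.6,1,-0.1],0,-1],[[0.6,1,-0.1],0,-1],[[0.6,1,-0.1],0,-1],[[0.6,1,-0.1],0,-1],[[0.6,1,-0.1],0,-1],[[0.6,1,-0.1],0,-1],[[0.6,1,-0.1],0,-1],[[0.6,1,-0.1],0,-1]]}}

```text
t: 2.25
eef_pos: [495.4, -131.5, 359.8]
tcp_rot: [3.141, -0.0, 0.368]
ft_force: [0.9, -0.9, -0.4]
opening: 0.023
grip_force: 0.0
```

{"api": "move_arm", "payload": {"commands": [[[0,1,0],0,-1],[[0,1,0],0,-1],[[0,1,0],0,-1],[[0,1,0],0,-1],[[0,1,0],0,-1],[[0,1,0],0,-1],[[0,1,0],0,-1],[[0,1,0],0,-1],[[0,1,0],0,-1],[[0.1,1,-0.3],0,-1],[[0.1,1,-0.5],0,-1],[[0,1,-0.6],0,-1],[[0,0.1,-0.6],0,-1],[[0,0,-0.6],0,-1],[[0,0,-0.4],0,-1],[[0,0,-0.2],0,-1],[[0,0,0],0,-1],[[0,0,0],0,-1]]}}

```text
t: 3.75
eef_pos: [501.0, 229.7, 264.1]
tcp_rot: [3.142, -0.0, 0.368]
ft_force: [-0.5, -0.4, 0.4]
opening: 0.008
grip_force: 0.0
```

```bash
python3 - <<'E'
from h import *
p=read_camera("scene"); save(p,"s2.png")
im=cv2.resize(p["image"][60:210,300:500],(800,600),interpolation=2)
cv2.imwrite("pics/s2c.png",np.ascontiguousarray(im[:,:,::-1]))
print(env.state()["eef_pos"],env.state()["ft_force"])
E
```

```text
[500.9752652  229.73825387 264.43040652] [ 0.41565257 -0.16380135 -0.64306671]
```

View pics/s2c.png

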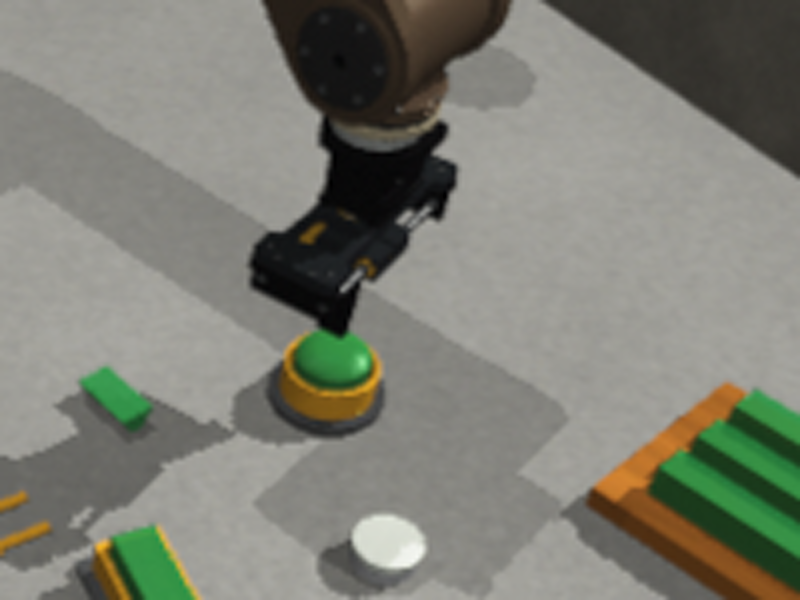

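The closed fingertips are right over the lens, at crop (340,330) against (335,360). I'll press down slowly.

{"api": "move_arm", "payload": {"commands": [[[0,0.06,-0.2],0,-1],[[0,0,-0.2],0,-1],[[0,0,-0.1],0,-1],[[0,0,-0.1],0,-1],[[0,0,-0.08],0,-1],[[0,0,-0.08],0,-1],[[0,0,-0.08],0,-1],[[0,0,-0.08],0,-1],[[0,0,0],0,-1]]}}

```text
t: 4.55
eef_pos: [500.7, 231.6, 235.8]
tcp_rot: [3.142, 0.0, 0.368]
ft_force: [-0.6, -0.2, 1.7]
opening: 0.003
grip_force: 0.7
```

{"api": "move_arm", "payload": {"commands": [[[0,0,-0.05],0,-1],[[0,0,-0.05],0,-1],[[0,0,0],0,-1]]}}

```text
t: 4.8
eef_pos: [500.7, 231.6, 233.0]
tcp_rot: [3.142, 0.0, 0.368]
ft_force: [-0.6, -1.2, 2.1]
opening: 0.002
grip_force: 0.8
```

{"api": "move_arm", "payload": {"commands": [[[0,0,-0.04],0,-1],[[0,0,-0.03],0,-1],[[0,0,0],0,-1],[[0,0,0],0,-1]]}}

```text
t: 5.13
eef_pos: [500.7, 231.6, 231.2]
tcp_rot: [3.141, -0.0, 0.368]
ft_force: [-0.8, -2.3, 5.4]
opening: 0.003
grip_force: 2.5
```

```bash
python3 -c "
from h import *
for i in range(3): read_camera('wrist'); s=env.state(); print(s['eef_pos'],s['ft_force'])"
```

```text
[500.74786722 231.58338343 231.24976777] [-1.14588037 -1.60779091  4.23245179]
[500.73634456 231.60103495 231.25946172] [-1.80118743 -1.72703255  4.42159184]
[500.74646519 231.59669404 231.2648717 ] [-0.62415124 -0.85329005  5.26598197]
```

{"api": "move_arm", "payload": {"commands": [[[0,0,-0.05],0,-1],[[0,0,0],0,-1],[[0,0,0],0,-1]]}}

```text
t: 5.53
eef_pos: [500.7, 231.6, 229.9]
tcp_rot: [3.141, -0.0, 0.368]
ft_force: [-2.7, -1.4, 7.8]
opening: 0.005
grip_force: 3.8
```

The resistance is cork-stiff, so the bull's-eye is home. Next is the bar.

{"api": "move_arm", "payload": {"commands": [[[0,0,0.2],0,-1],[[0,0,0.8],0,-1],[[0,0,1],0,-1],[[0,0,1],0,-1],[[0.5,-0.93,0],0,-1],[[0.5,-0.93,0],0,-1],[[0.5,-0.93,0],0,-1],[[0.5,-0.93,0],0,-1],[[0.51,-0.93,0],0,-1],[[0.51,-0.93,0],0,-1],[[0.51,-0.93,0],0,-1],[[0.51,-0.93,0],0,-1],[[0.51,-0.93,0],0,-1],[[0,0,-0.6],0,-1],[[0,0,-0.6],0,-1],[[0,0,-0.4],0,-1],[[0,0,-0.2],0,-1],[[0,0,0],0,-1]]}}

```text
t: 7.03
eef_pos: [637.1, -19.2, 264.4]
tcp_rot: [-3.141, 0.002, 0.368]
ft_force: [-0.1, 0.1, 0.8]
opening: 0.004
grip_force: 0.0
```

```bash
python3 - <<'E'
from h import *
p=read_camera("scene")
im=cv2.resize(p["image"][90:270,220:460],(800,600),interpolation=2)
cv2.imwrite("pics/s3c.png",np.ascontiguousarray(im[:,:,::-1]))
print(env.state()["eef_pos"],env.state()["ft_force"])
E
```

```text
[637.28761837 -19.14149909 265.3868626 ] [-0.31252721 -0.16009151  0.75211897]
```

View pics/s3c.png

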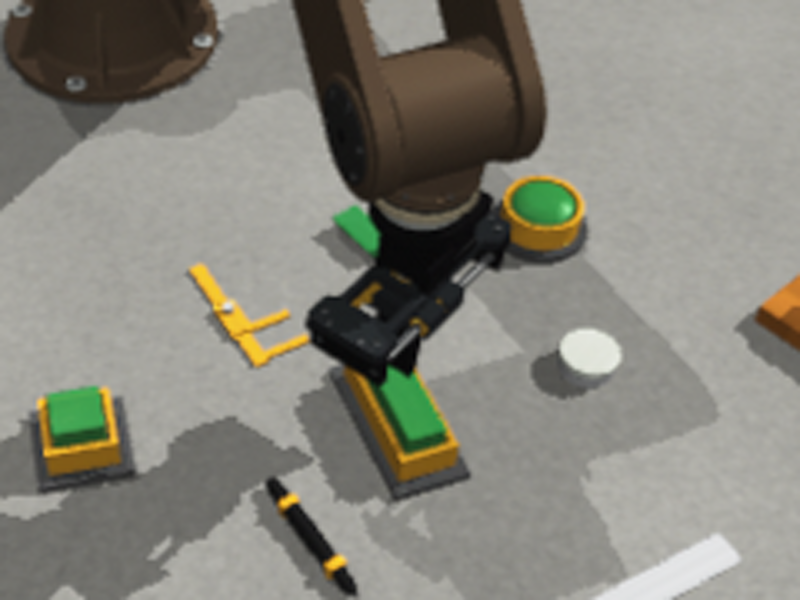

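The bull's-eye, at crop (543,200), now sits low in its collar. The fingertips are over the bar at crop (400,370).

{"api": "move_arm", "payload": {"commands": [[[0,0,-0.2],0,-1],[[0,0,-0.2],0,-1],[[0,0,-0.1],0,-1],[[0,0,-0.1],0,-1],[[0,0,-0.08],0,-1],[[0,0,-0.08],0,-1],[[0,0,-0.08],0,-1],[[0,0,-0.08],0,-1],[[0,0,-0.05],0,-1],[[0,0,-0.05],0,-1],[[0,0,0],0,-1]]}}

```text
t: 8.0
eef_pos: [637.3, -19.5, 234.8]
tcp_rot: [3.141, -0.0, 0.368]
ft_force: [0.2, 1.1, 1.4]
opening: 0.006
grip_force: 0.7
```

{"api": "move_arm", "payload": {"commands": [[[0,0,-0.04],0,-1],[[0,0,-0.03],0,-1],[[0,0,0],0,-1],[[0,0,0],0,-1]]}}

```text
t: 8.33
eef_pos: [637.3, -19.5, 232.9]
tcp_rot: [3.141, -0.0, 0.368]
ft_force: [-0.3, 0.3, 2.5]
opening: 0.004
grip_force: 0.9
```

{"api": "move_arm", "payload": {"commands": [[[0,0,-0.04],0,-1],[[0,0,-0.04],0,-1],[[0,0,0],0,-1],[[0,0,0],0,-1]]}}

```text
t: 8.67
eef_pos: [637.3, -19.5, 230.7]
tcp_rot: [3.141, -0.0, 0.368]
ft_force: [-0.7, 0.7, 6.3]
opening: 0.005
grip_force: 3.0
```

{"api": "move_arm", "payload": {"commands": [[[0,0,-0.04],0,-1],[[0,0,0],0,-1],[[0,0,0],0,-1]]}}

```text
t: 8.92
eef_pos: [637.2, -19.5, 229.7]
tcp_rot: [3.141, -0.0, 0.368]
ft_force: [-1.8, 1.1, 7.2]
opening: 0.009
grip_force: 4.0
```

The bar is home. Last is the block.

{"api": "move_arm", "payload": {"commands": [[[0,0,0.2],0,-1],[[0,0,0.8],0,-1],[[0,0,1],0,-1],[[0,0,1],0,-1],[[-0.42,-0.93,0],0,-1],[[-0.42,-0.93,0],0,-1],[[-0.42,-0.93,0],0,-1],[[-0.42,-0.94,0],0,-1],[[-0.42,-0.94,0],0,-1],[[-0.41,-0.94,0],0,-1],[[-0.41,-0.94,0],0,-1],[[-0.41,-0.94,0],0,-1],[[-0.41,-0.93,0],0,-1],[[0,0,-0.6],0,-1],[[0,0,-0.6],0,-1],[[0,0,-0.4],0,-1],[[0,0,-0.2],0,-1],[[0,0,0],0,-1]]}}

```text
t: 10.42
eef_pos: [524.9, -272.1, 264.0]
tcp_rot: [-3.14, 0.001, 0.368]
ft_force: [0.0, -0.1, -0.3]
opening: 0.003
grip_force: 0.0
```

```bash
python3 - <<'E'
from h import *
p=read_camera("scene")
im=cv2.resize(p["image"][120:285,200:420],(800,600),interpolation=2)
cv2.imwrite("pics/s4c.png",np.ascontiguousarray(im[:,:,::-1]))
print(env.state()["eef_pos"],env.state()["ft_force"])
E
```

```text
[ 525.10183654 -272.06945579  264.99368821] [-1.20454515  0.57871194  0.40968969]
```

View pics/s4c.png

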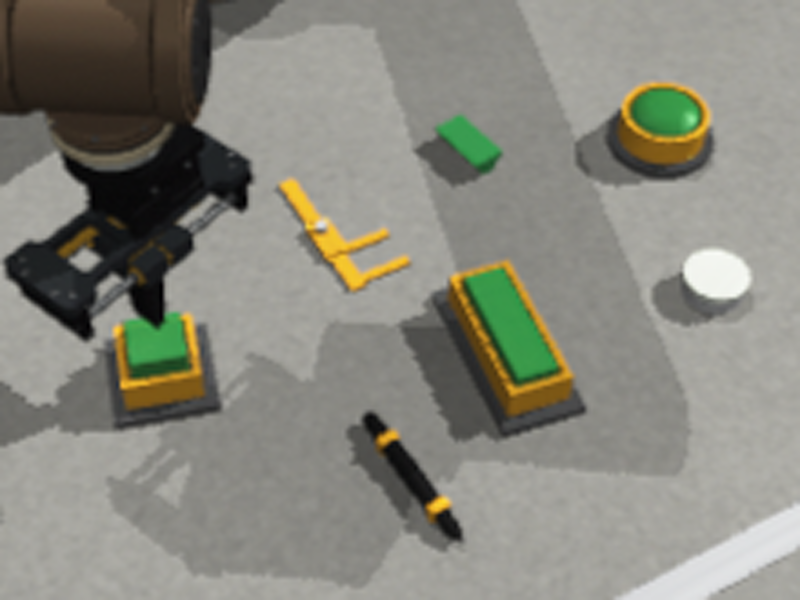

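The bull's-eye (665,115) and bar (510,320) are both flush in their collars. The fingertips at (150,315) are over the block.

{"api": "move_arm", "payload": {"commands": [[[0,0,-0.2],0,-1],[[0,0,-0.2],0,-1],[[0,0,-0.1],0,-1],[[0,0,-0.1],0,-1],[[0,0,-0.08],0,-1],[[0,0,-0.08],0,-1],[[0,0,-0.08],0,-1],[[0,0,-0.08],0,-1],[[0,0,-0.06],0,-1],[[0,0,-0.06],0,-1],[[0,0,-0.06],0,-1],[[0,0,0],0,-1]]}}

```text
t: 11.47
eef_pos: [525.1, -272.1, 232.1]
tcp_rot: [3.142, -0.0, 0.368]
ft_force: [0.2, 0.4, 4.0]
opening: 0.005
grip_force: 1.7
```

{"api": "move_arm", "payload": {"commands": [[[0,0,-0.04],0,-1],[[0,0,-0.04],0,-1],[[0,0,0],0,-1],[[0,0,0],0,-1]]}}

```text
t: 11.8
eef_pos: [525.1, -272.1, 230.2]
tcp_rot: [3.141, -0.0, 0.368]
ft_force: [-0.4, 1.6, 7.3]
opening: 0.006
grip_force: 3.5
```

{"api": "move_arm", "payload": {"commands": [[[0,0,0],0,-1],[[0,0,0.2],0,-1],[[0,0,0.8],0,-1],[[0,0,1],0,-1],[[0,0,1],0,-1],[[0,0,0.5],0,-1],[[0,0,0],0,-1],[[0,0,0],0,-1]]}}

```text
t: 12.47
eef_pos: [524.9, -272.0, 335.5]
tcp_rot: [3.14, -0.001, 0.368]
ft_force: [-0.2, -0.7, -0.6]
opening: 0.008
grip_force: 0.0
```

```bash
python3 - <<'E'
from h import *
p=read_camera("scene")
im=cv2.resize(p["image"][120:285,200:420],(800,600),interpolation=2)
cv2.imwrite("pics/s5c.png",np.ascontiguousarray(im[:,:,::-1]))
E
```

```text
(no output)
```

View pics/s5c.png

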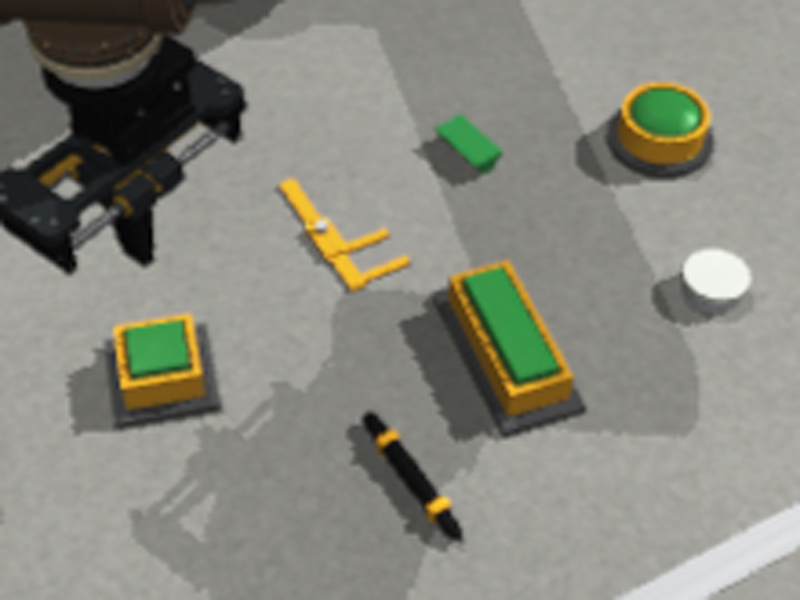

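All three glasses, including the block at (158,345), sit low in their collars, and nothing else has moved.

```bash
python3 -c "
from h import *
print(env.job_done())"
```

```text
the job is handed in; nothing more can be done
None
```

I tapped the bull's-eye, then the bar, then the block down onto their cork beds, with measured force never above about 8 N; the last picture shows the cradles and loose things where they were, and the job is handed in (no verdict was returned).

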